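# Load the red cartridge into the bench dispenser

## Robot

A 7-joint arm with a two-finger parallel gripper is mounted at the origin on the work surface. World frame = base frame: x ahead of the robot, y to its left, z up, the work surface at z = 0. Lengths are in m, angles in rad, forces in N, time in s.
With the tool pointing down it reaches from about 0.425 to 0.925 m from the base axis. Payload 6.8 kg.
Tool frame: the origin (TCP) lies midway between the tips of the shut fingers; the grasp point (between the pads) lies 19 mm behind it; y points along the fingers, z is the direction in which the jaws open and shut, and the axes are right-handed (so a half turn about y gives the same grasp; the last joint's range is limited). The gripper opens to 85 mm and grips with 20 to 120 N. Pads are 22 mm wide; open, the fingers measure 114 mm over their backs; the gripper's body (76 mm by 85 mm) begins 54 mm behind the grasp point. The pads swing forward as they close: fully open they stand 13 mm farther back than shut.
Start: joints at [1.011, 0.477, 0.022, 1.555, -0.011, 1.109, -0.083], TCP at [0.295, -0.607, 0.231] pointing down, gripper open.
Joint ranges: [-2.96, 2.96], [-0.34, 2.1], [-1.41, 1.46], [0.24, 2.44], [-1.37, 4.51], [0.17, 1.92], [-2.96, 2.96]. Speed limits (rad/s): [2.39, 2.39, 3.14, 3.14, 3.14, 3.14, 3.14].

## Interface

Orientations are given as a unit quaternion [w, x, y, z].
In Python, from station import bot gives the robot as it stands. The module is installed in compiled form; this text tells all that it offers.
- The arm moves only by the shell command python3 -m crank 'ROWS' [FORCE]. ROWS is JSON, a list of rows, each an object with "linear": the shift along the tool's x, y, z in m, a list of three; "dr": the turn, a rotation vector about the tool's x, y, z in degrees, a list of three; "hand": the gripper command: -1 is shut, 1 is fully open, values between are in proportion. A call has 1 to 10 rows; each row is the pose to reach, as a shift and turn from the pose commanded when the call began, along the tool's axes at that moment; what a row does not reach only later rows make up. A row lasts 1/12 s, in which the tool goes at most 41.7 mm and 7.16 degrees, less where a joint would pass 70% of its speed; a pose out of reach is approached as far as the arm can. A call with a gripper value outside its range is refused whole. The fingers move at their own pace and stop on an object; FORCE is the grip in N (left out, the last holds). Time passes only in rows, so rows that repeat a pose let the fingers close. It gives the time, the measured TCP pose, the force and the opening at its end, in the units of the state.
- bot.get_obs(): the state, without advancing time (a new reading comes with each control period).
- bot.read_camera(name): name is "side" or "top"; returns the picture (384x512x3 uint8, blue, green, red); there is no depth.
- bot.camera_params(name): a dict with "K" (3x3 intrinsics, pixels), "k1" (the pictures are not rectified: a ray, as slopes to the right and down, at radius r is drawn at 1 + k1 r^2 times it, then the intrinsics apply), "R" (3x3) and "t" (3): a world point X has camera coordinates R X + t. Camera axes: x right, y down, z forward; pixel columns grow to the right and rows downward; lengths in m; the calibration is good to about 2 mm. A picture is of the moment at which its call begins. camera_params takes no time and is no camera call.
- bot.hand_in(): hands the job in, once; it reports no verdict.
Trained networks look in the newest picture that a camera, given by its name, has taken for a name from the list of things; names that differ only in an ending like _2 or _b are one class to them, and where a whole thing is asked for, a point or a joint stands for the part that bears it (a point fixed in the world has none). Each returns a list of dicts, best first, with "score" (0 to 1); they miss things now and then, are a little off and sometimes report something else, mostly with a low value. They report only what shows in the picture. A call takes as long as a camera call. They do not tell look-alikes from the thing itself.
- bot.search_frame(camera, target): "extent" ([left, top, right, bottom] in pixels, round what is visible of it).
- bot.cut_out(camera, target): "pixels" (384x512 bool, what is visible of it) and "extent" ([left, top, right, bottom] in pixels, round what is visible of it).
- bot.place_of(camera, target): "xy" ([column, row] in pixels: a listed point, or the origin of a listed thing).
The state is a dict: "t": time; "q": joint angles; "joint_vel": joint speeds; "joint_torque": joint torques, N m; "eef_pos": TCP position; "tool_rot": TCP orientation; "contact_force": force on the tool from outside, world axes, zero at the start; "torque": the same for the moment, N m; "gripper_width": opening from 0.0 (shut) to 1.0 (fully open).
Only numpy, scipy, OpenCV 4.12 (cv2) and the standard library are available. Lean on these libraries where they do the work, as an engineer would, in place of code of your own. Each camera call takes 0.05 s, during which the arm holds its last target. There are 200 camera calls.

## Task

Take the red-banded cartridge by the tail that sticks out of the plywood rack and set it down across both supports of the V-block, about centred, and let go of it. Then pick it up by its middle and lay it level in the bench dispenser's trough, nozzle in the notch of the yellow front plate, and let go. Set it down rather than dropping it, and leave the blue-banded cartridge where it lies in the rack.

Things in the scene. Friction and masses are not known exactly. Their poses are not given: they have to be found in the camera images.
- red_cartridge: white tube 26 mm in diameter, 200 mm long, 0.12 kg, red band at tail and nose, red nozzle (8 x 30 mm) on the nose. Origin mid-tube on its axis; x along it, tail -100 mm, nose +100 mm; may roll about x. Starts level in either groove of the rack, axis 38 mm above the table; the last 50-70 mm of tail stick out over bare table towards the robot. Fingers fit only there; it lifts straight out.
- blue_cartridge: the same with blue bands and nozzle, origin and axes alike, in the other groove: to be left there. The plywood rack is fixed, 150 x 175 mm and 47 mm high; its two parallel grooves are open at the top, 31 mm wide, 85 mm apart.
- v_block: fixed rest: dark base 130 x 70 x 12 mm with two aluminium 90-degree V supports 14 mm thick, at x = -42 and 42 mm, 61 mm high, 59 mm wide. Origin at the base's centre on the table; x along the Vs, z up. A cartridge in them has its axis 55 mm above the table, over the x axis; centred, 70 mm of its middle and 51 mm of its tail are free for fingers.
- dispenser: fixed. Origin on the table under mid-trough; x to the front plate, z up. Two steel V troughs at |x| 48-98 mm, 61 mm high, 59 mm wide, carry the tube with its axis 55 mm up over the x axis; open for fingers between. Yellow end plates, inner faces at x = -110 (92 mm high, grey drive box 97 mm high behind) and +110 mm (80 mm high, nozzle notch 24 mm wide, open upwards, bottom 42 mm up).
Not all that is in view belongs to the job. What is shaped like the red_cartridge but green is not meant. What is shaped like the v_block but orange is not meant.

How it is judged:
On the way:
1. the red cartridge lies in both Vs of the V-block, its middle within 30 mm lengthwise, 10 mm sideways, 8 mm in height, 8.5 degrees in yaw; let go and at rest (x of red_cartridge in the frame of v_block between -0.03 and 0.03 m and y of red_cartridge in the frame of v_block between -0.01 and 0.01 m and z of red_cartridge in the frame of v_block between 0.047 and 0.063 m and angle between the x axis of red_cartridge and the x axis of v_block, either way round below 0.15 rad and contact force between red_cartridge and the fingers below 0.1 N and contact force between red_cartridge and v_block above 0.2 N and linear speed of red_cartridge below 0.03 m/s), for 0.2 s.
At the end, for the whole second after the job is handed in: The red cartridge lies released and at rest in the dispenser's trough, nozzle to the front: its middle within 16 mm of the trough's lengthwise, 10 mm sideways, 8 mm of the seated height, axes within 7 degrees. The blue cartridge is within 20 mm of where it began (x of red_cartridge in the frame of dispenser between -0.016 and 0.016 m and y of red_cartridge in the frame of dispenser between -0.01 and 0.01 m and z of red_cartridge in the frame of dispenser between 0.047 and 0.063 m and angle between the x axis of red_cartridge and the x axis of dispenser, either way round below 0.12 rad and contact force between red_cartridge and the fingers below 0.1 N and contact force between red_cartridge and dispenser above 0.2 N and linear speed of red_cartridge below 0.03 m/s and distance of blue_cartridge from where it was at the start of the episode below 0.02 m); the robot touches nothing.
It fails at once if the red cartridge is dropped or thrown (out of the fingers and faster than 0.7 m/s, a fall of 25 mm) (linear speed of red_cartridge above 0.7 m/s and contact force between red_cartridge and the fingers below 0.05 N).
It fails at once if the blue cartridge is lifted out of the rack (height (world z) of blue_cartridge above 0.065 m).
It also fails if it takes over 61 s, if anything falls off the work surface, if the arm or the gripper's body presses on something with over 40 N, if the wrist force passes 120 N, or if a joint passes its speed limit or range.

## Working session

There is one attempt and no reset: what is moved stays moved. The work goes in short steps, Python scripts to look and compute and a shell command to move; the robot and the scene stay as the last step left them, time stands still between calls to the robot, and variables do not carry over. Pictures are saved under pics/ and viewed, about 8 in all and at most 12, crops included, and the job is handed in when it is done.

```bash
mkdir -p pics
python3 - <<'E'
from station import bot
import cv2,numpy as np
o=bot.get_obs();print({k:np.round(v,3).tolist() for k,v in o.items()})
for c in("side","top"):
    im=bot.read_camera(c);cv2.imwrite(f"pics/{c}0.png",im)
    p=bot.camera_params(c);print(c,{k:np.round(v,4).tolist() for k,v in p.items()})
    for n in("red_cartridge","blue_cartridge","v_block","dispenser"):
        print(n,[(np.round(d["xy"]).tolist(),round(d["score"],2)) for d in bot.place_of(c,n)][:4],[(np.round(d["extent"]).tolist(),round(d["score"],2)) for d in bot.search_frame(c,n)][:4])
E
```

```text
{'t': 0.0, 'q': [1.011, 0.478, 0.022, 1.556, -0.012, 1.109, -0.083], 'joint_vel': [0.001, -0.0, -0.0, -0.002, -0.0, -0.004, 0.0], 'joint_torque': [0.001, -59.645, 1.608, -28.12, 0.012, 0.009, -0.0], 'eef_pos': [0.294, -0.607, 0.23], 'tool_rot': [0.158, -0.159, 0.69, -0.689], 'contact_force': [0.376, -0.455, 0.26], 'torque': [0.007, 0.019, -0.026], 'gripper_width': 1.003}
side {'K': [[418.0779, 0.0, 254.889], [0.0, 418.0779, 194.0004], [0.0, 0.0, 1.0]], 'k1': -0.0006, 'R': [[-0.9735, -0.2283, -0.0143], [-0.1127, 0.533, -0.8386], [0.199, -0.8148, -0.5446]], 't': [0.4421, 0.0608, 1.2741]}
red_cartridge [([285.0, 233.0], 0.85), ([290.0, 317.0], 0.71), ([195.0, 226.0], 0.56)] [([162.0, 216.0, 229.0, 233.0], 0.91), ([254.0, 213.0, 309.0, 261.0], 0.8), ([279.0, 280.0, 305.0, 374.0], 0.75)]
blue_cartridge [([186.0, 247.0], 0.85)] [([142.0, 240.0, 229.0, 255.0], 0.66)]
v_block [([211.0, 192.0], 0.95), ([212.0, 172.0], 0.83), ([275.0, 180.0], 0.79)] [([190.0, 153.0, 237.0, 176.0], 0.91), ([189.0, 176.0, 233.0, 201.0], 0.63)]
dispenser [([241.0, 153.0], 0.87)] [([205.0, 131.0, 294.0, 161.0], 0.84)]
top {'K': [[400.7939, 0.0, 253.7094], [0.0, 400.7939, 198.7716], [0.0, 0.0, 1.0]], 'k1': -0.0937, 'R': [[0.0159, -0.9999, 0.0021], [-0.9982, -0.016, -0.0583], [0.0584, -0.0012, -0.9983]], 't': [0.0545, 0.4358, 1.2569]}
red_cartridge [([213.0, 230.0], 0.86), ([200.0, 156.0], 0.84), ([119.0, 252.0], 0.68)] [([195.0, 115.0, 208.0, 184.0], 0.98), ([177.0, 218.0, 244.0, 250.0], 0.97), ([86.0, 244.0, 157.0, 264.0], 0.81)]
blue_cartridge [([172.0, 159.0], 0.79)] [([168.0, 121.0, 178.0, 193.0], 0.61)]
v_block [([272.0, 150.0], 0.82), ([321.0, 134.0], 0.64), ([305.0, 203.0], 0.6)] [([308.0, 117.0, 334.0, 160.0], 0.87), ([259.0, 128.0, 288.0, 166.0], 0.74), ([290.0, 181.0, 321.0, 227.0], 0.57)]
dispenser [([365.0, 156.0], 0.64), ([272.0, 149.0], 0.25)] [([349.0, 115.0, 390.0, 218.0], 0.67)]
```

Run:
```python
import cv2
im=cv2.imread("pics/top0.png");cv2.imwrite("pics/top0z.png",cv2.resize(im[90:290,70:410],(800,470),interpolation=cv2.INTER_CUBIC))
im=cv2.imread("pics/side0.png");cv2.imwrite("pics/side0z.png",cv2.resize(im[120:380,130:390],(600,600),interpolation=cv2.INTER_CUBIC))
```

```text
(no output)
```

View pics/top0z.png

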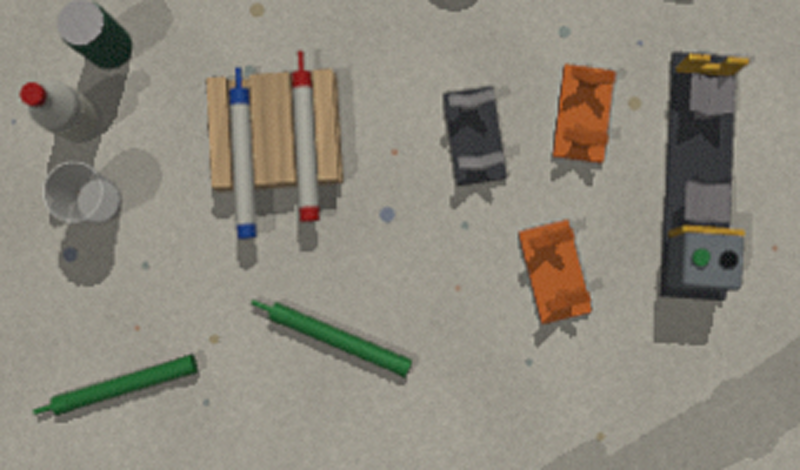

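View pics/side0z.png

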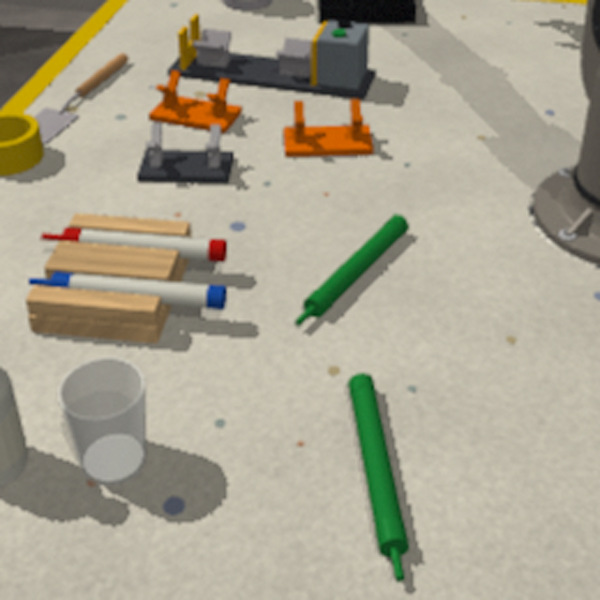

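Top view (zoomed crop): red cartridge at about (305,150), nozzle up, tail towards the robot; blue at (242,160). The real dark V-block is at (475,137); two orange decoys stand at (585,115) and (555,272). The dispenser is at (700,170) with its front plate at the top. The side view agrees. Next I fit the geometry to the masks.

```bash
cat > h.py <<'E'
import numpy as np,cv2
from station import bot
P={c:bot.camera_params(c) for c in("top","side")}
def proj(c,X):
    p=P[c];Y=np.atleast_2d(X)@np.array(p["R"]).T+p["t"];s=Y[:,:2]/Y[:,2:];s=s*(1+p["k1"]*(s**2).sum(1,keepdims=True))
    K=np.array(p["K"]);return s*[K[0,0],K[1,1]]+K[:2,2]
def unproj(c,uv,z):
    p=P[c];K=np.array(p["K"]);d=(np.array(uv,float)-K[:2,2])/[K[0,0],K[1,1]];s=d.copy()
    for _ in range(10): s=d/(1+p["k1"]*(s**2).sum())
    R=np.array(p["R"]);v=R.T@np.r_[s,1];o=-R.T@p["t"];return o+v*(z-o[2])/v[2]
def box(x0,x1,y0,y1,z0,z1): return np.array([[x,y,z] for x in(x0,x1) for y in(y0,y1) for z in(z0,z1)])
def cyl(x0,x1,r,z=0):
    a=np.linspace(0,2*np.pi,24);return np.vstack([np.c_[0*a+x,r*np.cos(a),z+r*np.sin(a)] for x in(x0,x1)])
CART=[cyl(-.1,.1,.013),cyl(.1,.13,.004)]
def vsup(x0,x1):  # 90deg V, seat of r13 axis at 55: V bottom at 55-18.4=36.6
    out=[]
    for s in(-1,1):
        yz=[(0,0),(s*.0295,0),(s*.0295,.061),(s*.0244,.061),(0,.0366)]
        out+= [np.array([[x,*q] for x in(x0,x1) for q in yz[:2]+[(s*.0295,.0366),(0,.0366)]]),np.array([[x,*q] for x in(x0,x1) for q in yz[1:]])]
    return out
VB=[box(-.065,.065,-.035,.035,0,.012)]+vsup(-.049,-.035)+vsup(.035,.049)
def pose(pts,x,y,yaw,z=0):
    c,s=np.cos(yaw),np.sin(yaw);return pts@np.array([[c,s,0],[-s,c,0],[0,0,1]])+[x,y,z]
S=4
def draw(c,parts,q,z=0):
    m=np.zeros((384*S,512*S),np.uint8)
    for b in parts:
        h=cv2.convexHull((proj(c,pose(b,*q,z))*S).astype(np.float32)+S/2).astype(np.int32);cv2.fillConvexPoly(m,h,1)
    return m
def fit(parts,masks,q0,z=0,cams=("top","side")):
    from scipy.optimize import minimize
    M={c:cv2.resize(masks[c].astype(np.uint8),None,fx=S,fy=S,interpolation=cv2.INTER_NEAREST) for c in cams}
    def f(q):
        e=0
        for c in cams:
            m=draw(c,parts,q,z);e-=(m&M[c]).sum()/(m|M[c]).sum()
        return e/len(cams)
    s=np.array([q0+d for d in([0,0,0],[.012,0,0],[0,.012,0],[0,0,.1])])
    r=minimize(f,q0,method="Nelder-Mead",options=dict(initial_simplex=s,xatol=2e-4,fatol=1e-4));return r.x,-r.fun
def mask(c,name,uv):
    L=bot.cut_out(c,name)
    L=sorted(L,key=lambda d:np.hypot(*(np.mean(np.reshape(d["extent"],(2,2)),0)-uv)))
    return L[0]["pixels"] if L else None
E
python3 - <<'E'
from h import *
near={"red_cartridge":dict(top=(201,150),side=(195,225)),"v_block":dict(top=(273,148),side=(211,188)),"dispenser":dict(top=(370,166),side=(250,146))}
out={}
for n,d in near.items():
    ms={}
    for c,uv in d.items():
        ms[c]=mask(c,n,uv);ys,xs=np.nonzero(ms[c]);print(n,c,xs.min(),ys.min(),xs.max(),ys.max(),len(xs));out[n+c]=ms[c]
    z={"red_cartridge":.038}.get(n,0);q0=np.r_[unproj("top",d["top"],z+.01)[:2],0.05]
    print(q0)
    if n!="dispenser":
        for cams in(("top",),("side",),("top","side")):
            q,i=fit(CART if z else VB,ms,q0,z,cams);print(n,cams,np.round(q,4),round(i,3))
np.savez("m.npz",**out)
im=cv2.imread("pics/top0.png")[105:225,340:400];a=cv2.resize(im,None,fx=5,fy=5,interpolation=cv2.INTER_CUBIC)
im=cv2.imread("pics/side0.png")[120:170,195:300];b=cv2.resize(im,None,fx=4.5,fy=4.5,interpolation=cv2.INTER_CUBIC)
W=np.zeros((600,780,3),np.uint8);W[:600,:300]=a;W[:b.shape[0],305:305+b.shape[1]]=b[:,:475]
cv2.imwrite("pics/disp.png",W)
E
```

```text
red_cartridge top 194 115 204 183 479
red_cartridge side 150 218 227 233 465
[0.58213993 0.22781456 0.05      ]
red_cartridge ('top',) [0.5784 0.2346 0.0791] 0.827
red_cartridge ('side',) [0.581  0.2331 0.044 ] 0.662
red_cartridge ('top', 'side') [0.5801 0.2342 0.0606] 0.731
v_block top 258 128 284 168 837
v_block side 189 176 230 199 610
[0.59897673 0.0022356  0.05      ]
v_block ('top',) [0.6016 0.0076 0.1596] 0.921
v_block ('side',) [0.604  0.0115 0.2196] 0.838
v_block ('top', 'side') [0.6032 0.0092 0.1745] 0.865
dispenser top 351 112 386 217 3128
dispenser side 204 127 291 162 1912
[ 0.54672884 -0.31124174  0.05      ]
```

View pics/disp.png

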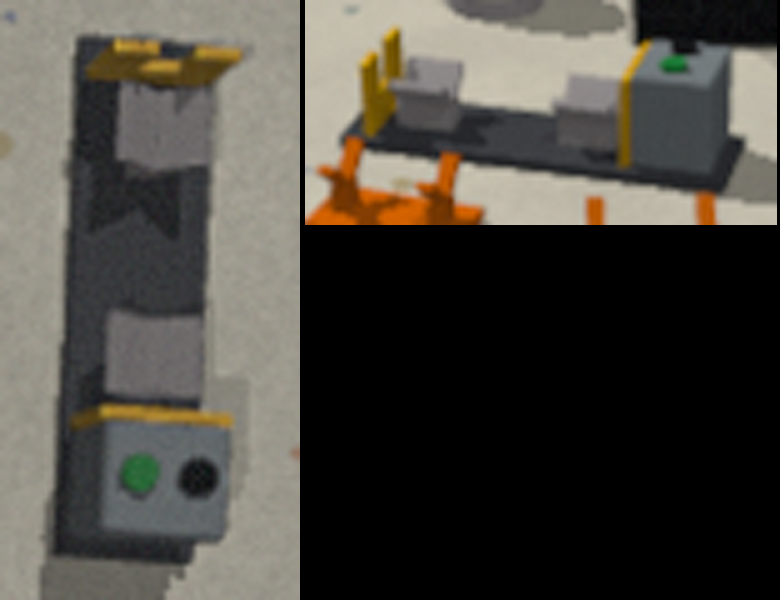

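Run:
```python
from h import *
T=lambda u,v,z:np.round(unproj("top",(340+u/5-.4,105+v/5-.4),z)[:2],4)
for n,(u,v,z) in dict(rtFL=(107,311,.061),rtFR=(205,313,.061),rtBL=(105,394,.061),rtBR=(202,397,.061),ftBL=(117,160,.061),ftBR=(211,163,.061),notchL=(158,45,.08),notchR=(197,48,.08),plL=(115,42,.08),plR=(243,53,.08),rpL=(101,408,.092),rpR=(232,415,.092),bxBL=(101,530,.097),bxBR=(222,541,.097),baseFL=(78,38,.012),baseBL=(55,552,.012),baseBR=(190,562,.012)).items(): print(n,T(u,v,z))
# red colour fit
im=cv2.imread("pics/top0.png").astype(int);b,g,r=im[...,0],im[...,1],im[...,2]
red=(r>g+40)&(r>b+40)&(g-b<25)
ys,xs=np.nonzero(red);k=(xs>185)&(xs<215)&(ys>105)&(ys<195);xs,ys=xs[k],ys[k]
for nm,s in(("tail",ys>165),("noz",ys<117),("nose",(ys>=118)&(ys<140))):
    print(nm,len(xs[s]),xs[s].min(),xs[s].max(),ys[s].min(),ys[s].max(),xs[s].mean(),ys[s].mean(),np.round(unproj("top",(xs[s].mean(),ys[s].mean()),.045 if nm!="noz" else .04)[:2],4))
print("tailend",unproj("top",(xs[ys>165].mean(),ys.max()+.5),.045)[:2],"tip",unproj("top",(xs[ys<117].mean(),ys.min()-.5),.04)[:2])
m=np.load("m.npz")
for c in("top","side"): # overlay check of fitted poses
    im=cv2.resize(cv2.imread(f"pics/{c}0.png"),None,fx=S,fy=S,interpolation=cv2.INTER_CUBIC)
    for parts,q,z in((CART,(.5801,.2342,.0606),.038),(VB,(.6032,.0092,.1745),0)):
        k,_=cv2.findContours(draw(c,parts,q,z),cv2.RETR_EXTERNAL,cv2.CHAIN_APPROX_NONE);cv2.drawContours(im,k,-1,(255,0,255),1)
    cv2.imwrite(f"pics/ov_{c}.png",im)
a=cv2.imread("pics/ov_top.png")[400:800,740:1180];b=cv2.imread("pics/ov_side.png")[590:960,550:960]
W=np.zeros((400,800,3),np.uint8);W[:,:420]=cv2.resize(a,(420,400));W[:350,420:]=cv2.resize(b,(380,350));cv2.imwrite("pics/ov.png",W)
```

```text
rtFL [ 0.5362 -0.268 ]
rtFR [ 0.5362 -0.3296]
rtBL [ 0.4847 -0.2666]
rtBR [ 0.484  -0.3274]
ftBL [ 0.6309 -0.2748]
ftBR [ 0.6305 -0.3343]
notchL [ 0.6994 -0.2959]
notchR [ 0.6982 -0.3204]
plL [ 0.7005 -0.2691]
plR [ 0.6959 -0.3493]
rpL [ 0.4731 -0.2558]
rpR [ 0.4703 -0.3358]
bxBL [ 0.3998 -0.2544]
bxBR [ 0.3943 -0.3278]
baseFL [ 0.7217 -0.2635]
baseBL [ 0.3882 -0.2476]
baseBR [ 0.383 -0.335]
tail 46 197 205 178 183 201.0 180.45652173913044 [0.4873 0.2258]
noz 10 197 198 112 116 197.5 114.0 [0.6985 0.2432]
nose 58 194 201 118 126 197.5 122.79310344827586 [0.6689 0.2416]
tailend [0.47779432 0.22553684] tip [0.70657392 0.24339728]
```

View pics/ov.png

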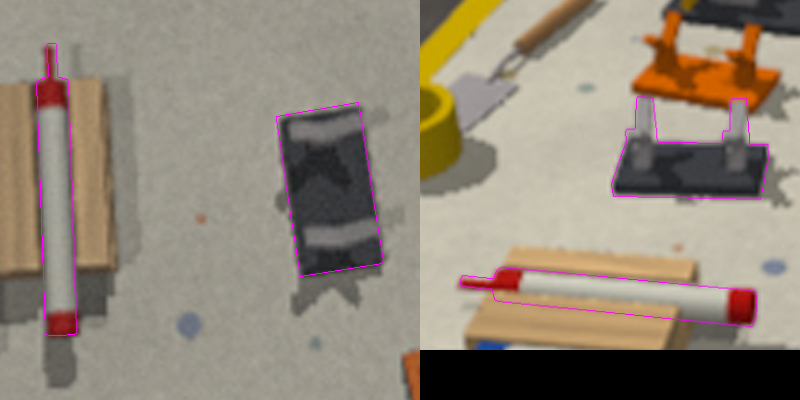

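The overlay fits the V-block closely. The red cartridge's colour measurement gives a length of 229 mm against the true 230. Working poses: cartridge (0.578, 0.2335, yaw 0.078), V-block (0.602, 0.0085, yaw 0.165), dispenser (0.583, -0.3015, yaw -0.052).

```bash
cat > go.py <<'E'
# usage: go.py x y z yaw(of cartridge axis) : shift/turn in tool axes from the present pose
import sys,numpy as np
from scipy.spatial.transform import Rotation as Ro
from station import bot
o=bot.get_obs();w,x,y,z=o["tool_rot"];R=Ro.from_quat([x,y,z,w]);M=R.as_matrix()
a=[float(v) for v in sys.argv[1:]]
print("t",round(o["t"],2),"pos",np.round(o["eef_pos"],4),"F",np.round(o["contact_force"],1),"w",round(o["gripper_width"],3),"R",np.round(M,3).tolist())
for i in range(0,len(a),4):
    X,Y,Z,yaw=a[i:i+4]
    best=None
    for s in(1,-1):
        zz=s*np.array([-np.sin(yaw),np.cos(yaw),0]);yy=np.array([0,0,-1.]);T=np.c_[np.cross(yy,zz),yy,zz]
        d=(R.inv()*Ro.from_matrix(T)).as_rotvec(degrees=True)
        if best is None or np.linalg.norm(d)<np.linalg.norm(best): best=d
        print("   option",np.round(d,2))
    print("linear",np.round(M.T@(np.array([X,Y,Z])-o["eef_pos"]),4).tolist(),"dr",np.round(best,2).tolist())
E
python3 go.py .5 -.25 .24 .078  .5002 .2273 .16 .078
```

```text
t 1.2 pos [ 0.2947 -0.6073  0.2313] F [ 0.9  0.  -0.1] w 1.002 R [[-0.9, 0.0, 0.437], [-0.437, -0.0, -0.9], [-0.0, -1.0, 0.0]]
   option [-0.0000e+00 -1.5858e+02  1.0000e-02]
   option [-0.   21.42 -0.  ]
linear [-0.3407, -0.0087, -0.2318] dr [-0.0, 21.42, -0.0]
   option [-0.0000e+00 -1.5858e+02  1.0000e-02]
   option [-0.   21.42 -0.  ]
linear [-0.5492, 0.0713, -0.6612] dr [-0.0, 21.42, -0.0]
```

```bash
python3 -m crank '[{"linear":[-0.034,0,-0.023],"dr":[0,2,0],"hand":0.5},{"linear":[-0.068,0,-0.046],"dr":[0,4,0],"hand":0.5},{"linear":[-0.102,0,-0.069],"dr":[0,6,0],"hand":0.5},{"linear":[-0.136,0,-0.092],"dr":[0,9,0],"hand":0.5},{"linear":[-0.17,0,-0.115],"dr":[0,11,0],"hand":0.5},{"linear":[-0.204,0,-0.138],"dr":[0,13,0],"hand":0.5},{"linear":[-0.238,0,-0.161],"dr":[0,15,0],"hand":0.5},{"linear":[-0.272,0,-0.184],"dr":[0,17,0],"hand":0.5},{"linear":[-0.306,0,-0.207],"dr":[0,19,0],"hand":0.5},{"linear":[-0.34,0,-0.231],"dr":[0,21.4,0],"hand":0.5}]' 90; python3 go.py .5002 .2273 .16 .078
```

```text
t: 2.03
eef_pos: [0.5005, -0.2494, 0.2317]
tool_rot: [-0.027, 0.027, -0.706, 0.707]
contact_force: [0.9, -0.9, -0.9]
gripper_width: 0.752
t 2.03 pos [ 0.5005 -0.2494  0.2317] F [ 0.9 -0.9 -0.9] w 0.752 R [[-0.997, 0.001, 0.076], [-0.076, -0.0, -0.997], [-0.001, -1.0, 0.0]]
   option [ 6.000e-02  1.799e+02 -4.000e-02]
   option [-0.03 -0.1  -0.04]
linear [-0.036, 0.0715, -0.4754] dr [-0.03, -0.1, -0.04]
```

```bash
python3 -m crank '[{"linear":[-0.003,0,-0.04],"dr":[0,0,0],"hand":0.5},{"linear":[-0.006,0,-0.08],"dr":[0,0,0],"hand":0.5},{"linear":[-0.009,0,-0.12],"dr":[0,0,0],"hand":0.5},{"linear":[-0.012,0,-0.16],"dr":[0,0,0],"hand":0.5},{"linear":[-0.015,0.01,-0.2],"dr":[0,0,0],"hand":0.5},{"linear":[-0.018,0.02,-0.24],"dr":[0,0,0],"hand":0.5},{"linear":[-0.021,0.03,-0.28],"dr":[0,0,0],"hand":0.5},{"linear":[-0.024,0.04,-0.32],"dr":[0,0,0],"hand":0.5},{"linear":[-0.027,0.05,-0.36],"dr":[0,0,0],"hand":0.5},{"linear":[-0.03,0.06,-0.4],"dr":[0,0,0],"hand":0.5}]' 
python3 -m crank '[{"linear":[-0.003,0.005,-0.035],"dr":[0,0,0],"hand":0.5},{"linear":[-0.006,0.011,-0.07],"dr":[0,0,0],"hand":0.5},{"linear":[-0.006,0.011,-0.0755],"dr":[0,0,0],"hand":0.5},{"linear":[-0.006,0.011,-0.0755],"dr":[0,0,0],"hand":0.5}]'; python3 go.py .5002 .2273 .02 .078
python3 - <<'E'
from h import *
W=np.zeros((440,800,3),np.uint8)
for i,(c,r) in enumerate(dict(top=(140,200,160,230),side=(160,260,170,270)).items()):
    im=bot.read_camera(c)[r[0]:r[1],r[2]:r[3]];im=cv2.resize(im,None,fx=min(395/im.shape[1],430/im.shape[0]),fy=min(395/im.shape[1],430/im.shape[0]),interpolation=cv2.INTER_CUBIC);W[:im.shape[0],400*i:400*i+im.shape[1]]=im
cv2.imwrite("pics/pre.png",W)
E
```

```text
t: 2.87
eef_pos: [0.4983, 0.1519, 0.1712]
tool_rot: [0.028, -0.027, 0.707, -0.707]
contact_force: [0.4, -0.1, 0.1]
gripper_width: 0.745
t: 3.2
eef_pos: [0.4976, 0.2293, 0.1601]
tool_rot: [0.029, -0.03, 0.707, -0.706]
contact_force: [-0.4, -0.8, -0.0]
gripper_width: 0.748
t 3.2 pos [0.4976 0.2293 0.1601] F [-0.4 -0.8 -0. ] w 0.748 R [[-0.997, -0.001, 0.084], [-0.084, 0.001, -0.997], [0.0, -1.0, -0.001]]
   option [ 4.0000e-02 -1.7968e+02 -1.3000e-01]
   option [0.08 0.32 0.02]
linear [-0.0025, 0.1401, 0.0024] dr [0.08, 0.32, 0.02]
```

View pics/pre.png

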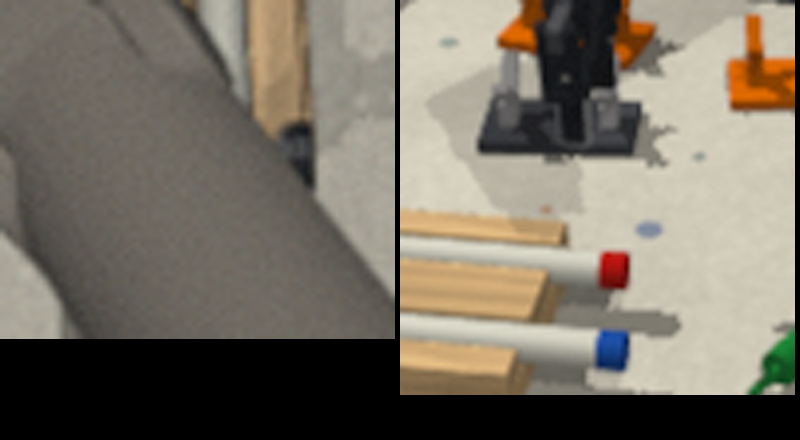

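The top view is now hidden by the arm. The side crop shows the red tail at (615,270) clear of the rack, with the gripper still above it. Descending.

```bash
python3 -m crank '[{"linear":[-0.001,0.03,0.0015],"dr":[0,0,0],"hand":0.5},{"linear":[-0.0025,0.06,0.0025],"dr":[0,0,0],"hand":0.5},{"linear":[-0.0025,0.085,0.0025],"dr":[0,0,0],"hand":0.5},{"linear":[-0.0025,0.105,0.0025],"dr":[0,0,0],"hand":0.5},{"linear":[-0.0025,0.122,0.0025],"dr":[0,0,0],"hand":0.5},{"linear":[-0.0025,0.133,0.0025],"dr":[0,0,0],"hand":0.5},{"linear":[-0.0025,0.139,0.0025],"dr":[0,0,0],"hand":0.5},{"linear":[-0.0025,0.139,0.0025],"dr":[0,0,0],"hand":0.5}]'; python3 go.py .5002 .2273 .02 .078
python3 - <<'E'
from h import *
im=bot.read_camera("side")[180:280,140:260];cv2.imwrite("pics/pre2.png",cv2.resize(im,None,fx=5,fy=5,interpolation=cv2.INTER_CUBIC))
E
```

```text
t: 3.97
eef_pos: [0.501, 0.222, 0.0206]
tool_rot: [-0.027, 0.028, -0.706, 0.707]
contact_force: [-0.6, 0.2, -0.3]
gripper_width: 0.754
t 3.97 pos [0.501  0.222  0.0206] F [-0.6  0.2 -0.3] w 0.754 R [[-0.997, -0.001, 0.077], [-0.077, -0.001, -0.997], [0.001, -1.0, 0.001]]
   option [-1.1000e-01  1.7992e+02 -1.1000e-01]
   option [-0.07 -0.08  0.07]
linear [0.0004, 0.0006, -0.0053] dr [-0.07, -0.08, 0.07]
```

View pics/pre2.png

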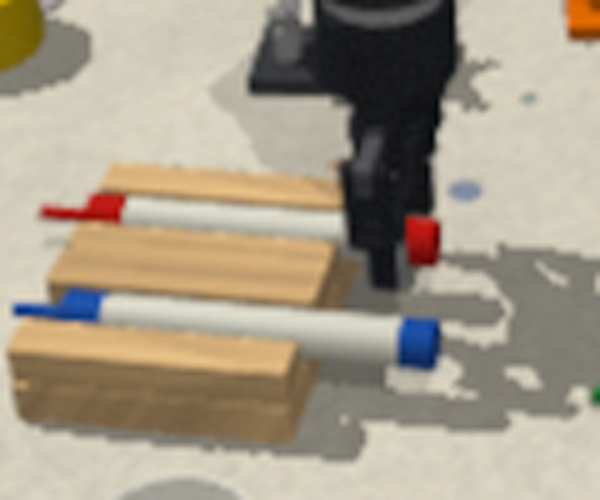

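```bash
python3 -m crank '[{"linear":[0.002,0,-0.004],"dr":[0,0,0],"hand":0.5},{"linear":[0.002,0,-0.004],"dr":[0,0,0],"hand":0.5}]'; python3 go.py .5002 .2273 .02 .078
python3 -m crank '[{"linear":[0,0,0],"dr":[0,0,0],"hand":-1},{"linear":[0,0,0],"dr":[0,0,0],"hand":-1},{"linear":[0,0,0],"dr":[0,0,0],"hand":-1},{"linear":[0,0,0],"dr":[0,0,0],"hand":-1},{"linear":[0,0,0],"dr":[0,0,0],"hand":-1},{"linear":[0,0,0],"dr":[0,0,0],"hand":-1},{"linear":[0,0,0],"dr":[0,0,0],"hand":-1},{"linear":[0,0,0],"dr":[0,0,0],"hand":-1}]' 90; python3 go.py .5002 .2273 .02 .078
```

```text
t: 4.18
eef_pos: [0.4992, 0.2285, 0.0225]
tool_rot: [0.028, -0.027, 0.707, -0.706]
contact_force: [-1.6, 0.5, 0.1]
gripper_width: 0.75
t 4.18 pos [0.4992 0.2285 0.0225] F [-1.6  0.5  0.1] w 0.75 R [[-0.997, 0.002, 0.079], [-0.079, 0.001, -0.997], [-0.002, -1.0, -0.001]]
   option [-1.6000e-01 -1.7996e+02 -1.2000e-01]
   option [ 0.07  0.04 -0.11]
linear [-0.0009, 0.0025, 0.0013] dr [0.07, 0.04, -0.11]
t: 4.85
eef_pos: [0.499, 0.2275, 0.0216]
tool_rot: [0.028, -0.028, 0.707, -0.707]
contact_force: [-1.4, 0.1, 5.0]
gripper_width: 0.276
t 4.85 pos [0.499  0.2275 0.0216] F [-1.4  0.1  5. ] w 0.276 R [[-0.997, 0.0, 0.078], [-0.078, 0.0, -0.997], [-0.0, -1.0, -0.0]]
   option [-4.0000e-02 -1.7998e+02 -1.0000e-02]
   option [ 0.01  0.02 -0.03]
linear [-0.0012, 0.0016, 0.0003] dr [0.01, 0.02, -0.03]
```

```bash
python3 -m crank '[{"linear":[0,-0.005,0],"dr":[0,0,0],"hand":-1},{"linear":[0,-0.013,0],"dr":[0,0,0],"hand":-1},{"linear":[0,-0.025,0],"dr":[0,0,0],"hand":-1},{"linear":[0,-0.04,0],"dr":[0,0,0],"hand":-1},{"linear":[0,-0.055,0],"dr":[0,0,0],"hand":-1},{"linear":[0,-0.07,0],"dr":[0,0,0],"hand":-1},{"linear":[0,-0.085,0],"dr":[0,0,0],"hand":-1},{"linear":[0,-0.095,0],"dr":[0,0,0],"hand":-1},{"linear":[0,-0.1,0],"dr":[0,0,0],"hand":-1},{"linear":[0,-0.1,0],"dr":[0,0,0],"hand":-1}]'
python3 - <<'E'
from h import *
im=bot.read_camera("side")[150:270,120:280];cv2.imwrite("pics/lift.png",cv2.resize(im,None,fx=4,fy=4,interpolation=cv2.INTER_CUBIC))
E
python3 go.py .5 .2 .13 .165
```

```text
t: 5.68
eef_pos: [0.4995, 0.2276, 0.1227]
tool_rot: [0.028, -0.027, 0.707, -0.706]
contact_force: [0.6, 0.2, -1.4]
gripper_width: 0.282
t 5.73 pos [0.499  0.2273 0.1217] F [-0.9 -0.7 -1.2] w 0.275 R [[-0.997, 0.001, 0.078], [-0.078, 0.0, -0.997], [-0.001, -1.0, -0.0]]
   option [7.0000e-02 1.7502e+02 2.0000e-02]
   option [ 0.01 -4.98 -0.05]
linear [0.0011, -0.0083, 0.0273] dr [0.01, -4.98, -0.05]
```

View pics/lift.png

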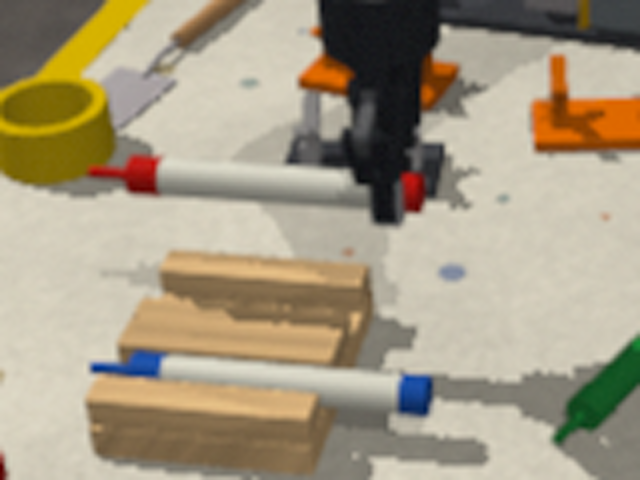

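Lifted: the cartridge is held by its tail, nose band at (142,175) and tail at (413,192), and blue is still in the rack. Next I check the tilt numerically.

Run:
```python
from h import *
im=bot.read_camera("side").astype(int);b,g,r=im[...,0],im[...,1],im[...,2]
red=((r>g+45)&(r>b+45)&(g-b<25)).astype(np.uint8)
n,L,st,ce=cv2.connectedComponentsWithStats(red)
for i in range(1,n):
    if st[i,4]>8 and 170<ce[i][1]<215: print(st[i],ce[i])
yaw=.078;tx,ty=.4995,.2275
for off in(.072,.075,.078):
  for dz in(0,-.01):
    c=lambda s,z:proj("side",[tx+(s+off)*np.cos(yaw),ty+(s+off)*np.sin(yaw),.141+z])[0].round(1)
    print(off,dz,"tail end",c(-.1,0),"nose band",c(.092,dz),"noz tip",c(.13,dz*1.2))
```

```text
[143 189  18  10 100] [153.4  193.25]
[220 193   6  10  50] [222.88 197.2 ]
0.072 0 tail end [228.3 197.6] nose band [158.9 192.5] noz tip [145.5 191.5]
0.072 -0.01 tail end [228.3 197.6] nose band [159.4 195.6] noz tip [146.2 195.2]
0.075 0 tail end [227.2 197.5] nose band [157.8 192.4] noz tip [144.5 191.4]
0.075 -0.01 tail end [227.2 197.5] nose band [158.4 195.5] noz tip [145.2 195.1]
0.078 0 tail end [226.1 197.4] nose band [156.8 192.3] noz tip [143.4 191.4]
0.078 -0.01 tail end [226.1 197.4] nose band [157.3 195.4] noz tip [144.1 195.1]
```

```bash
python3 go.py .5251 -.0043 .12 .165
```

```text
t 5.78 pos [0.4986 0.2271 0.121 ] F [ 0.  -0.1 -1.5] w 0.281 R [[-0.997, -0.0, 0.078], [-0.078, -0.0, -0.997], [0.0, -1.0, 0.0]]
   option [-4.0000e-02  1.7503e+02 -2.0000e-02]
   option [-0.02 -4.97  0.02]
linear [-0.0084, 0.0011, 0.2328] dr [-0.02, -4.97, 0.02]
```

```bash
python3 -m crank '[{"linear":[0,0,0.012],"dr":[0,0,0],"hand":-1},{"linear":[-0.001,0,0.037],"dr":[0,-1,0],"hand":-1},{"linear":[-0.002,0,0.067],"dr":[0,-1.5,0],"hand":-1},{"linear":[-0.004,0,0.1],"dr":[0,-2,0],"hand":-1},{"linear":[-0.005,0,0.135],"dr":[0,-3,0],"hand":-1},{"linear":[-0.006,0,0.167],"dr":[0,-4,0],"hand":-1},{"linear":[-0.007,0,0.195],"dr":[0,-4.5,0],"hand":-1},{"linear":[-0.008,0,0.218],"dr":[0,-5,0],"hand":-1},{"linear":[-0.008,0,0.23],"dr":[0,-5,0],"hand":-1},{"linear":[-0.008,0,0.2325],"dr":[0,-5,0],"hand":-1}]'
python3 go.py .5251 -.0043 .0395 .165;python3 - <<'E'
from h import *
W=np.zeros((480,800,3),np.uint8)
im=bot.read_camera("top")[120:200,240:320];W[:480,:390]=cv2.resize(im,(390,480))[:, :]
im=bot.read_camera("side")[140:220,160:260];W[:328,390:800]=cv2.resize(im,(410,328),interpolation=cv2.INTER_CUBIC)
cv2.imwrite("pics/overv.png",W)
E
```

```text
t: 6.62
eef_pos: [0.5243, -0.0074, 0.1205]
tool_rot: [-0.056, 0.057, -0.704, 0.705]
contact_force: [-0.5, -0.3, -1.2]
gripper_width: 0.275
t 6.62 pos [ 0.5243 -0.0074  0.1205] F [-0.5 -0.3 -1.2] w 0.275 R [[-0.987, -0.002, 0.16], [-0.16, -0.001, -0.987], [0.002, -1.0, 0.001]]
   option [-1.7000e-01  1.7974e+02 -9.0000e-02]
   option [-0.06 -0.26  0.11]
linear [-0.0014, 0.081, -0.003] dr [-0.06, -0.26, 0.11]
```

View pics/overv.png

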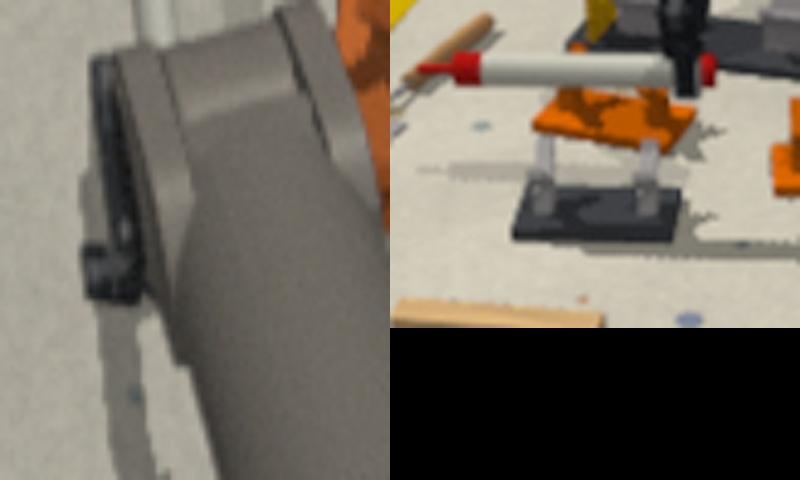

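Side view: the cartridge is level above the V-block, whose supports are at (545,165) and (648,165). Lowering.

```bash
python3 -m crank '[{"linear":[0,0.015,-0.001],"dr":[0,0,0],"hand":-1},{"linear":[0,0.035,-0.002],"dr":[0,0,0],"hand":-1},{"linear":[-0.001,0.052,-0.002],"dr":[0,0,0],"hand":-1},{"linear":[-0.001,0.062,-0.002],"dr":[0,0,0],"hand":-1},{"linear":[-0.001,0.069,-0.002],"dr":[0,0,0],"hand":-1},{"linear":[-0.001,0.073,-0.002],"dr":[0,0,0],"hand":-1},{"linear":[-0.001,0.073,-0.002],"dr":[0,0,0],"hand":-1}]'
python3 go.py .5251 -.0043 .0385 .165;python3 - <<'E'
from h import *
im=bot.read_camera("side");
im=cv2.resize(im,None,fx=S,fy=S,interpolation=cv2.INTER_CUBIC)
for parts,z in((VB,0),(CART,.063)):
    k,_=cv2.findContours(draw("side",parts,(.602,.0085,.165),z),cv2.RETR_EXTERNAL,cv2.CHAIN_APPROX_NONE);cv2.drawContours(im,k,-1,(255,0,255),1)
cv2.imwrite("pics/overv2.png",cv2.resize(im[600:850,640:1000],None,fx=2,fy=2))
E
```

```text
t: 7.3
eef_pos: [0.5254, -0.0009, 0.0478]
tool_rot: [0.059, -0.059, 0.705, -0.705]
contact_force: [0.8, -0.1, -2.0]
gripper_width: 0.271
t 7.3 pos [ 0.5254 -0.0009  0.0478] F [ 0.8 -0.1 -2. ] w 0.271 R [[-0.986, -0.001, 0.166], [-0.166, 0.0, -0.986], [0.001, -1.0, -0.0]]
   option [ 7.0000e-02 -1.7991e+02 -3.0000e-02]
   option [0.02 0.09 0.05]
linear [0.0008, 0.0093, 0.0033] dr [0.02, 0.09, 0.05]
```

View pics/overv2.png

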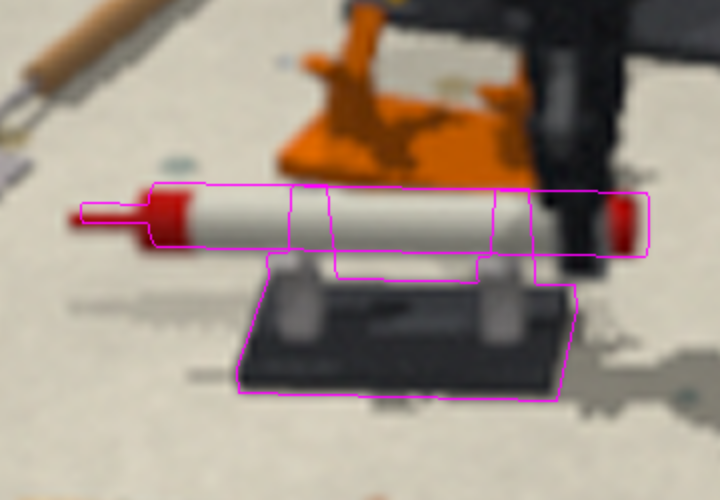

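Model outlines for block and cartridge are offset by the same ~10 px (calibration), so the two are aligned with each other. Final lowering.

```bash
python3 -m crank '[{"linear":[0,0.002,0.001],"dr":[0,0,0],"hand":-1},{"linear":[0,0.004,0.002],"dr":[0,0,0],"hand":-1},{"linear":[0,0.006,0.002],"dr":[0,0,0],"hand":-1},{"linear":[0,0.007,0.002],"dr":[0,0,0],"hand":-1},{"linear":[0,0.008,0.002],"dr":[0,0,0],"hand":-1},{"linear":[0,0.008,0.002],"dr":[0,0,0],"hand":-1}]'
python3 go.py .5251 -.0043 .0385 .165
```

```text
t: 7.85
eef_pos: [0.5261, -0.0039, 0.0403]
tool_rot: [-0.058, 0.058, -0.705, 0.705]
contact_force: [0.3, -1.1, -0.0]
gripper_width: 0.275
t 7.85 pos [ 0.5261 -0.0039  0.0403] F [ 0.3 -1.1 -0. ] w 0.275 R [[-0.986, 0.0, 0.164], [-0.164, -0.0, -0.986], [-0.0, -1.0, 0.0]]
   option [-2.0e-02 -1.8e+02  2.0e-02]
   option [-0.01  0.   -0.01]
linear [0.001, 0.0018, 0.0003] dr [-0.01, 0.0, -0.01]
```

Force shows the first contact, from −1.5 to 0 N. I go 1.5 mm lower.

```bash
python3 -m crank '[{"linear":[0,0.0007,0],"dr":[0,0,0],"hand":-1},{"linear":[0,0.0015,0],"dr":[0,0,0],"hand":-1},{"linear":[0,0.0015,0],"dr":[0,0,0],"hand":-1}]'
```

```text
t: 8.1
eef_pos: [0.5263, -0.0041, 0.0392]
tool_rot: [-0.058, 0.058, -0.704, 0.705]
contact_force: [-1.6, -3.5, 4.8]
gripper_width: 0.28
```

```bash
python3 -m crank '[{"linear":[0,0,0],"dr":[0,0,0],"hand":-0.4},{"linear":[0,0,0],"dr":[0,0,0],"hand":-0.3},{"linear":[0,0,0],"dr":[0,0,0],"hand":-0.1},{"linear":[0,0,0],"dr":[0,0,0],"hand":0.2},{"linear":[0,0,0],"dr":[0,0,0],"hand":0.5},{"linear":[0,0,0],"dr":[0,0,0],"hand":0.5},{"linear":[0,0,0],"dr":[0,0,0],"hand":0.5},{"linear":[0,0,0],"dr":[0,0,0],"hand":0.5}]'
python3 -m crank '[{"linear":[0,-0.01,0],"dr":[0,0,0],"hand":0.5},{"linear":[0,-0.03,0],"dr":[0,0,0],"hand":0.5},{"linear":[0,-0.06,0],"dr":[0,0,0],"hand":0.5},{"linear":[0.03,-0.09,0],"dr":[0,0,0],"hand":0.5},{"linear":[0.05,-0.12,0],"dr":[0,0,0],"hand":0.5},{"linear":[0.05,-0.12,0],"dr":[0,0,0],"hand":0.5}]'
python3 - <<'E'
from h import *
W=np.zeros((480,800,3),np.uint8)
t=bot.read_camera("top");cv2.imwrite("pics/t1.png",t);s=bot.read_camera("side");cv2.imwrite("pics/s1.png",s)
for i,(c,im,r) in enumerate((("top",t,(100,220,230,330)),("side",s,(150,220,160,260)))):
    im=cv2.resize(im,None,fx=S,fy=S,interpolation=cv2.INTER_CUBIC)
    for parts,z in((VB,0),(CART,.055)):
        k,_=cv2.findContours(draw(c,parts,(.602,.0085,.165),z),cv2.RETR_EXTERNAL,cv2.CHAIN_APPROX_NONE);cv2.drawContours(im,k,-1,(255,0,255),1)
    im=im[S*r[0]:S*r[1],S*r[2]:S*r[3]][:480,:400];W[:im.shape[0],400*i:400*i+im.shape[1]]=im
cv2.imwrite("pics/inv.png",W)
E
```

```text
t: 8.77
eef_pos: [0.526, -0.0036, 0.0388]
tool_rot: [0.058, -0.058, 0.705, -0.705]
contact_force: [0.6, -0.5, 0.3]
gripper_width: 0.749
t: 9.27
eef_pos: [0.476, -0.0125, 0.1641]
tool_rot: [-0.06, 0.056, -0.704, 0.705]
contact_force: [0.7, -0.3, -0.8]
gripper_width: 0.753
```

View pics/inv.png

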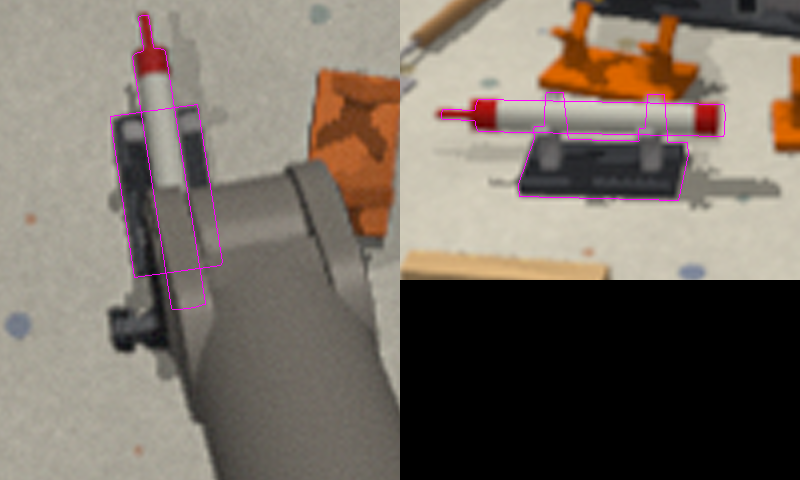

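Released: the cartridge lies in both Vs, centred. The top view's nose at (150,60) and the side outline both match the model. Now to take it by its middle.

```bash
python3 go.py .602 .0085 .14 .165
```

```text
t 9.37 pos [ 0.4772 -0.0121  0.1608] F [-0.5 -0.1 -0.6] w 0.75 R [[-0.986, 0.004, 0.164], [-0.164, -0.0, -0.986], [-0.004, -1.0, 0.001]]
   option [-3.4000e-01 -1.7999e+02  1.0000e-01]
   option [-0.06  0.01 -0.22]
linear [-0.1264, 0.0213, 0.0002] dr [-0.06, 0.01, -0.22]
```

```bash
python3 -m crank '[{"linear":[-0.03,0,0],"dr":[0,0,0],"hand":0.5},{"linear":[-0.065,0.005,0],"dr":[0,0,0],"hand":0.5},{"linear":[-0.1,0.01,0],"dr":[0,0,0],"hand":0.5},{"linear":[-0.126,0.02,0],"dr":[0,0,0],"hand":0.5},{"linear":[-0.1265,0.02,0],"dr":[0,0,0],"hand":0.5},{"linear":[-0.1265,0.02,0],"dr":[0,0,0],"hand":0.5}]'
python3 go.py .602 .0085 .039 .165;  sleep 0
python3 - <<'E'
from station import bot
import numpy as np
print(np.mean([(bot.read_camera("top"),bot.get_obs()["eef_pos"])[1] for _ in range(6)],0))
E
```

```text
t: 9.87
eef_pos: [0.6018, 0.0097, 0.1366]
tool_rot: [0.058, -0.06, 0.705, -0.704]
contact_force: [-0.9, -0.6, -0.5]
gripper_width: 0.748
t 9.87 pos [0.6018 0.0097 0.1366] F [-0.9 -0.6 -0.5] w 0.748 R [[-0.986, -0.003, 0.166], [-0.166, 0.001, -0.986], [0.003, -1.0, -0.001]]
   option [ 2.6000e-01 -1.7992e+02 -1.0000e-01]
   option [0.06 0.08 0.17]
linear [-0.0003, 0.0976, 0.0013] dr [0.06, 0.08, 0.17]
[0.60063267 0.00883718 0.13832871]
```

```bash
python3 -m crank '[{"linear":[0,0.03,0],"dr":[0,0,0],"hand":0.5},{"linear":[-0.001,0.055,0],"dr":[0,0,0],"hand":0.5},{"linear":[-0.001,0.075,0],"dr":[0,0,0],"hand":0.5},{"linear":[-0.001,0.09,0],"dr":[0,0,0],"hand":0.5},{"linear":[-0.001,0.098,0],"dr":[0,0,0],"hand":0.5},{"linear":[-0.001,0.099,0],"dr":[0,0,0],"hand":0.5},{"linear":[-0.001,0.099,0],"dr":[0,0,0],"hand":0.5}]'
python3 -m crank '[{"linear":[0,0,0],"dr":[0,0,0],"hand":-1},{"linear":[0,0,0],"dr":[0,0,0],"hand":-1},{"linear":[0,0,0],"dr":[0,0,0],"hand":-1},{"linear":[0,0,0],"dr":[0,0,0],"hand":-1},{"linear":[0,0,0],"dr":[0,0,0],"hand":-1},{"linear":[0,0,0],"dr":[0,0,0],"hand":-1},{"linear":[0,0,0],"dr":[0,0,0],"hand":-1},{"linear":[0,0,0],"dr":[0,0,0],"hand":-1}]' 70
python3 - <<'E'
from station import bot
import numpy as np
print(np.mean([(bot.read_camera("top"),bot.get_obs()["eef_pos"])[1] for _ in range(6)],0))
E
```

```text
t: 10.75
eef_pos: [0.6024, 0.0091, 0.0402]
tool_rot: [-0.058, 0.058, -0.705, 0.705]
contact_force: [0.2, -1.1, 0.8]
gripper_width: 0.749
t: 11.42
eef_pos: [0.6033, 0.0084, 0.0412]
tool_rot: [-0.059, 0.058, -0.704, 0.705]
contact_force: [-1.0, -1.5, 5.5]
gripper_width: 0.281
[0.60331227 0.00840003 0.04116868]
```

```bash
python3 -m crank '[{"linear":[0,-0.005,0],"dr":[0,0,0],"hand":-1},{"linear":[0,-0.015,0],"dr":[0,0,0],"hand":-1},{"linear":[0,-0.03,0],"dr":[0,0,0],"hand":-1},{"linear":[0,-0.05,0],"dr":[0,0,0],"hand":-1},{"linear":[0,-0.07,0],"dr":[0,0,0],"hand":-1},{"linear":[0,-0.085,0],"dr":[0,0,0],"hand":-1},{"linear":[0,-0.095,0],"dr":[0,0,0],"hand":-1},{"linear":[0,-0.1,0],"dr":[0,0,0],"hand":-1},{"linear":[0,-0.1,0],"dr":[0,0,0],"hand":-1}]'; python3 go.py .583 -.3015 .14 -.052
```

```text
t: 12.47
eef_pos: [0.603, 0.0093, 0.1411]
tool_rot: [-0.059, 0.058, -0.705, 0.705]
contact_force: [0.5, 1.2, -1.6]
gripper_width: 0.28
t 12.47 pos [0.603  0.0093 0.1411] F [ 0.5  1.2 -1.6] w 0.28 R [[-0.986, 0.002, 0.165], [-0.165, 0.0, -0.986], [-0.002, -1.0, 0.0]]
   option [  -0.17 -167.54   -0.  ]
   option [ 0.   12.46 -0.11]
linear [0.0709, 0.001, 0.3032] dr [0.0, 12.46, -0.11]
```

```bash
python3 -m crank '[{"linear":[0.004,0,0.015],"dr":[0,0.5,0],"hand":-1},{"linear":[0.011,0,0.047],"dr":[0,2,0],"hand":-1},{"linear":[0.02,0,0.085],"dr":[0,3.5,0],"hand":-1},{"linear":[0.03,0,0.125],"dr":[0,5,0],"hand":-1},{"linear":[0.039,0,0.165],"dr":[0,7,0],"hand":-1},{"linear":[0.048,0,0.205],"dr":[0,8.5,0],"hand":-1},{"linear":[0.057,0,0.243],"dr":[0,10,0],"hand":-1},{"linear":[0.064,0,0.275],"dr":[0,11.5,0],"hand":-1},{"linear":[0.069,0,0.295],"dr":[0,12.4,0],"hand":-1},{"linear":[0.071,0,0.303],"dr":[0,12.4,0],"hand":-1}]'
python3 -m crank '[{"linear":[0,0.02,0],"dr":[0,0,0],"hand":-1},{"linear":[0,0.04,0],"dr":[0,0,0],"hand":-1},{"linear":[0,0.05,0],"dr":[0,0,0],"hand":-1},{"linear":[0,0.05,0],"dr":[0,0,0],"hand":-1}]'
python3 go.py .583 -.3015 .04 -.052
python3 - <<'E'
from h import *
W=np.zeros((600,800,3),np.uint8)
DS=vsup(-.098,-.048)+vsup(.048,.098)+[box(.11,.116,.012,.04,0,.08),box(.11,.116,-.04,-.012,0,.08)]
for i,(c,r) in enumerate(dict(top=(90,230,335,410),side=(115,175,195,300)).items()):
    im=bot.read_camera(c);im=cv2.resize(im,None,fx=S,fy=S,interpolation=cv2.INTER_CUBIC)
    for parts,z in((DS,0),(CART,.107)):
        k,_=cv2.findContours(draw(c,parts,(.583,-.3015,-.052),z),cv2.RETR_EXTERNAL,cv2.CHAIN_APPROX_NONE);cv2.drawContours(im,k,-1,(255,0,255),1)
    im=im[S*r[0]:S*r[1],S*r[2]:S*r[3]];x=310*i;im=im if not i else cv2.resize(im,(480,274));W[:im.shape[0],x:x+im.shape[1]]=im
cv2.imwrite("pics/overd.png",W)
E
```

```text
t: 13.3
eef_pos: [0.5799, -0.3066, 0.1385]
tool_rot: [0.021, -0.019, -0.706, 0.707]
contact_force: [-0.7, -0.4, -2.4]
gripper_width: 0.279
t: 13.63
eef_pos: [0.5806, -0.2987, 0.0866]
tool_rot: [-0.019, 0.015, 0.708, -0.706]
contact_force: [0.2, -0.2, -1.8]
gripper_width: 0.274
t 13.63 pos [ 0.5806 -0.2987  0.0866] F [ 0.2 -0.2 -1.8] w 0.274 R [[-0.999, -0.005, -0.048], [0.048, 0.003, -0.999], [0.005, -1.0, -0.003]]
   option [   0.49 -179.79   -0.29]
   option [0.18 0.21 0.31]
linear [-0.0028, 0.0465, 0.0029] dr [0.18, 0.21, 0.31]
```

View pics/overd.png

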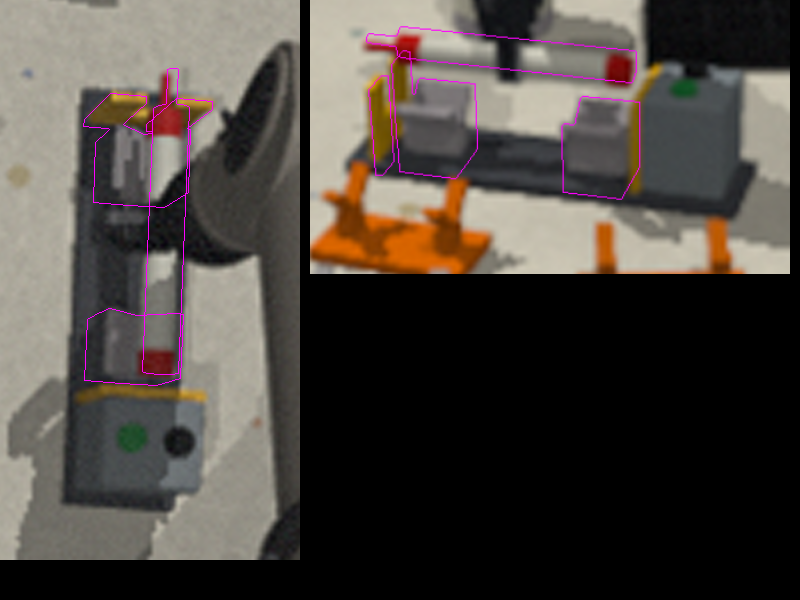

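The cartridge and the dispenser both match their model outlines to about 1 px. The cartridge is ~2.5 mm back and ~3 mm left of target, which agrees with the TCP reading. I correct that and lower it.

```bash
python3 -m crank '[{"linear":[-0.0015,0.006,0.0015],"dr":[0,0,0],"hand":-1},{"linear":[-0.0025,0.015,0.0025],"dr":[0,0,0],"hand":-1},{"linear":[-0.0025,0.025,0.0025],"dr":[0,0,0],"hand":-1},{"linear":[-0.0025,0.033,0.0025],"dr":[0,0,0],"hand":-1},{"linear":[-0.0025,0.039,0.0025],"dr":[0,0,0],"hand":-1},{"linear":[-0.0025,0.042,0.0025],"dr":[0,0,0],"hand":-1},{"linear":[-0.0025,0.043,0.0025],"dr":[0,0,0],"hand":-1},{"linear":[-0.0025,0.043,0.0025],"dr":[0,0,0],"hand":-1}]'
python3 -m crank '[{"linear":[0,0.001,0],"dr":[0,0,0],"hand":-1},{"linear":[0,0.001,0],"dr":[0,0,0],"hand":-1}]';python3 go.py .583 -.3015 .04 -.052
```

```text
t: 14.4
eef_pos: [0.5846, -0.304, 0.0464]
tool_rot: [-0.018, 0.018, 0.707, -0.707]
contact_force: [-0.2, -0.1, -0.8]
gripper_width: 0.279
t: 14.57
eef_pos: [0.585, -0.3042, 0.0461]
tool_rot: [0.018, -0.018, -0.707, 0.707]
contact_force: [0.4, -0.2, -1.8]
gripper_width: 0.281
t 14.57 pos [ 0.585  -0.3042  0.0461] F [ 0.4 -0.2 -1.8] w 0.281 R [[-0.999, 0.001, -0.051], [0.051, -0.0, -0.999], [-0.001, -1.0, 0.0]]
   option [-6.0000e-02 -1.7994e+02  2.0000e-02]
   option [-0.01  0.06 -0.04]
linear [0.0021, 0.0061, -0.0026] dr [-0.01, 0.06, -0.04]
```

```bash
python3 -m crank '[{"linear":[0.001,0.0015,-0.0015],"dr":[0,0,0],"hand":-1},{"linear":[0.001,0.003,-0.0015],"dr":[0,0,0],"hand":-1},{"linear":[0.001,0.004,-0.0015],"dr":[0,0,0],"hand":-1},{"linear":[0.001,0.004,-0.0015],"dr":[0,0,0],"hand":-1}]'
python3 -m crank '[{"linear":[0,0.001,0],"dr":[0,0,0],"hand":-1},{"linear":[0,0.001,0],"dr":[0,0,0],"hand":-1}]'
python3 -m crank '[{"linear":[0,0.001,0],"dr":[0,0,0],"hand":-1},{"linear":[0,0.001,0],"dr":[0,0,0],"hand":-1}]'
```

```text
t: 14.9
eef_pos: [0.5837, -0.3023, 0.0417]
tool_rot: [-0.018, 0.018, 0.707, -0.707]
contact_force: [-0.1, -0.3, -1.5]
gripper_width: 0.277
t: 15.07
eef_pos: [0.5839, -0.3022, 0.0414]
tool_rot: [-0.018, 0.018, 0.707, -0.707]
contact_force: [-2.8, 1.2, 4.4]
gripper_width: 0.281
t: 15.23
eef_pos: [0.5839, -0.3022, 0.0414]
tool_rot: [-0.018, 0.018, 0.707, -0.707]
contact_force: [-4.8, 3.2, 11.0]
gripper_width: 0.279
```

Contact came at the expected seated height. Releasing gently and backing off straight up.

```bash
python3 -m crank '[{"linear":[0,-0.0005,0],"dr":[0,0,0],"hand":-0.4},{"linear":[0,-0.0005,0],"dr":[0,0,0],"hand":-0.3},{"linear":[0,-0.0005,0],"dr":[0,0,0],"hand":-0.1},{"linear":[0,-0.0005,0],"dr":[0,0,0],"hand":0.2},{"linear":[0,-0.0005,0],"dr":[0,0,0],"hand":0.5},{"linear":[0,-0.0005,0],"dr":[0,0,0],"hand":0.5},{"linear":[0,-0.0005,0],"dr":[0,0,0],"hand":0.5},{"linear":[0,-0.0005,0],"dr":[0,0,0],"hand":0.5}]'
python3 -m crank '[{"linear":[0,-0.01,0],"dr":[0,0,0],"hand":0.5},{"linear":[0,-0.03,0],"dr":[0,0,0],"hand":0.5},{"linear":[0,-0.065,0],"dr":[0,0,0],"hand":0.5},{"linear":[0,-0.1,0],"dr":[0,0,0],"hand":0.5},{"linear":[0,-0.13,-0.03],"dr":[0,0,0],"hand":0.5},{"linear":[0,-0.15,-0.06],"dr":[0,0,0],"hand":0.5},{"linear":[0,-0.15,-0.1],"dr":[0,0,0],"hand":0.5},{"linear":[0,-0.15,-0.14],"dr":[0,0,0],"hand":0.5},{"linear":[0,-0.15,-0.17],"dr":[0,0,0],"hand":0.5},{"linear":[0,-0.15,-0.17],"dr":[0,0,0],"hand":0.5}]'
python3 - <<'E'
from h import *
W=np.zeros((600,800,3),np.uint8)
for i,(c,r) in enumerate(dict(top=(90,230,335,410),side=(115,260,150,300)).items()):
    im=bot.read_camera(c);cv2.imwrite(f"pics/end_{c}.png",im);im=cv2.resize(im,None,fx=S,fy=S,interpolation=cv2.INTER_CUBIC)
    k,_=cv2.findContours(draw(c,CART,(.583,-.3015,-.052),.055),cv2.RETR_EXTERNAL,cv2.CHAIN_APPROX_NONE);cv2.drawContours(im,k,-1,(255,0,255),1)
    im=im[S*r[0]:S*r[1],S*r[2]:S*r[3]];x=310*i;im=im if not i else cv2.resize(im,(490,474));W[:im.shape[0],x:x+im.shape[1]]=im
cv2.imwrite("pics/end.png",W)
def blue(f,c):
    im=cv2.imread(f).astype(int);ys,xs=np.nonzero((im[...,0]>im[...,2]+50)&(im[...,0]>im[...,1]+30));k=(ys>90)&(ys<270)&(xs<240)&(xs>130);return xs[k].mean().round(1),ys[k].mean().round(1),k.sum()
for c in("top","side"):print(c,blue(f"pics/{c}0.png",c),blue(f"pics/end_{c}.png",c))
E
python3 go.py .583 -.3015 .04 -.052 |head -1
```

```text
t: 15.9
eef_pos: [0.5838, -0.3025, 0.0402]
tool_rot: [0.018, -0.018, -0.707, 0.707]
contact_force: [-0.1, -0.6, 0.1]
gripper_width: 0.749
t: 16.73
eef_pos: [0.5935, -0.1233, 0.1917]
tool_rot: [-0.014, 0.015, 0.708, -0.705]
contact_force: [0.2, 0.5, -0.3]
gripper_width: 0.748
top (np.float64(172.1), np.float64(150.5), np.int64(94)) (np.float64(172.1), np.float64(150.5), np.int64(94))
side (np.float64(188.9), np.float64(244.5), np.int64(132)) (np.float64(188.3), np.float64(244.4), np.int64(132))
t 16.83 pos [ 0.5927 -0.131   0.1912] F [-0.6 -0.3  0.1] w 0.748 R [[-0.999, 0.001, -0.047], [0.047, -0.0, -0.999], [-0.001, -1.0, -0.0]]
```

View pics/end.png

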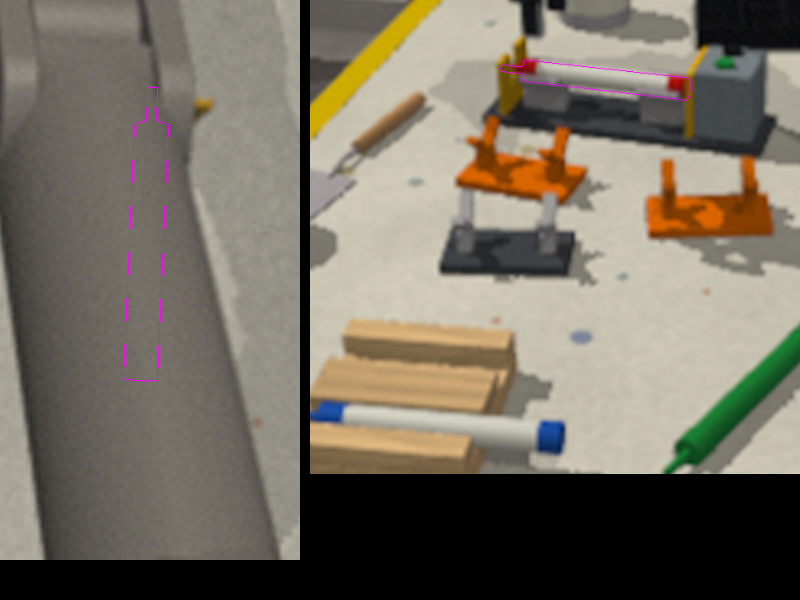

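In the side view the red cartridge lies in the troughs on its model outline, nozzle through the yellow plate, and blue is unmoved. The arm hides it from above, so I clear the arm and check numerically.

```bash
python3 -m crank '[{"linear":[0,0,-0.04],"dr":[0,0,0],"hand":0.5},{"linear":[0,0,-0.08],"dr":[0,0,0],"hand":0.5},{"linear":[0,0,-0.12],"dr":[0,0,0],"hand":0.5},{"linear":[0,0,-0.16],"dr":[0,0,0],"hand":0.5},{"linear":[0,0,-0.2],"dr":[0,0,0],"hand":0.5},{"linear":[0,0,-0.24],"dr":[0,0,0],"hand":0.5},{"linear":[0,0,-0.26],"dr":[0,0,0],"hand":0.5},{"linear":[0,0,-0.26],"dr":[0,0,0],"hand":0.5}]'
python3 - <<'E'
from h import *
im=bot.read_camera("top");cv2.imwrite("pics/end2.png",im);im=im.astype(int);b,g,r=im[...,0],im[...,1],im[...,2]
red=(r>g+40)&(r>b+40)&(g-b<25);ys,xs=np.nonzero(red);k=(xs>345)&(xs<395)&(ys>95)&(ys<195);xs,ys=xs[k],ys[k]
T=ys>160;N=ys<150
A=unproj("top",(xs[T].mean(),ys[T].mean()),.062);B=unproj("top",(xs[N].mean(),ys[N].mean()),.06)
te=unproj("top",(xs[T].mean(),ys[T].max()+.5),.062);tip=unproj("top",(xs[N].mean(),ys.min()-.5),.057)
print(T.sum(),N.sum(),A[:2],B[:2],"tail",te[:2],"tip",tip[:2],"yaw",np.arctan2(B[1]-A[1],B[0]-A[0]),"centre x",te[0]+.1,tip[0]-.13)
for nm,p in(("tail",te),("mid",(te+(tip-te)*100/230)),("tip",tip)):
    d=p[:2]-[.583,-.3015];c,s=np.cos(-.052),np.sin(-.052);print(nm,"in dispenser",np.round([c*d[0]+s*d[1],-s*d[0]+c*d[1]],4))
E
```

```text
t: 17.5
eef_pos: [0.6057, 0.1325, 0.1908]
tool_rot: [-0.016, 0.016, 0.708, -0.706]
contact_force: [0.2, 0.4, 0.4]
gripper_width: 0.747
49 82 [ 0.49392215 -0.29743095] [ 0.68226007 -0.306835  ] tail [ 0.48177017 -0.29738739] tip [ 0.71596745 -0.30819671] yaw -0.04989039824157533 centre x 0.5817701690847351 0.5859674468897899
tail in dispenser [-0.1013 -0.0012]
mid in dispenser [ 0.0006 -0.0006]
tip in dispenser [0.1331 0.0002]
```

Measured middle: +0.6 mm lengthwise and −0.6 mm sideways from the trough's, with axes within 0.2°. That is well inside the limits, so I hand in.

```bash
python3 -c "
from station import bot
print(bot.hand_in())"
```

```text
the job is handed in; nothing more can be done
None
```

I handed the job in at about 17.6 s of the 61 s. The red cartridge went from the rack (held by its tail) to the V-block, was let go there, and was then moved by its middle into the dispenser's trough. `hand_in` gives no verdict.

**V-block:** after release, the picture showed the cartridge lying in both Vs, about centred.

**Dispenser (last checks):**
- **Height:** the gripper was at its seated height when the cartridge touched the trough, and after release the side view showed the cartridge level, with the nozzle in the front notch.
- **Position:** by the top camera, its middle is 0.6 mm from the trough's both lengthwise and sideways, and the axes agree within 0.2°. That is relative to my own fit of the dispenser's pose.
- **Clearance:** the gripper is open and the arm is clear of everything.

**Blue cartridge:** it looks unmoved, with its bands within 0.6 px of where they began.

**Disagreements:**
- The tail end and the nozzle tip gave middles about 4 mm apart, which fits the pixel size and is well inside the 16 mm limit.
- The side-camera outlines sat about 3 mm off at the V-block, but the block and the cartridge were shifted together, so they stayed aligned.
- TCP readings scattered by a few mm (up to about 5 mm just after moves).

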